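# Change over the drilling jig and hold its stop arm at the mark

### The job

Change the drilling jig over for the next batch: lift the drilled plywood panel straight up out of the jig's slot and stand it in the open blue bin. Then press the catch button to free the jig's telescoping stop arm, take the arm by its upright grip and pull it out along its tube until the 100 mm mark (the second of the two long rings on its scale) is level with the mouth of the tube. Finish while still gripping it there, arm still, so that I can tighten the clamp screw; leave the other things on the bench alone.

Things in the scene. Friction and masses are not known exactly. Their poses are not given: they have to be found in the camera images.
- jig: drilling jig, fixed. Origin: centre of its underside (base plate 130 x by 400 y, 15 thick); y runs along slot and arm. At -y two upright plates (12 thick, y -185 to -5, top z 75) leave a slot 14 wide at x 0, floor z 15, closed by an end block at y -173. At +y a tube 30 x 30 lies along y (x 0, z 82 to 112, y +10 to +195); a clamp screw (not used) stands out of its -x side
- panel: plywood panel with three drilled holes, 10 (x) x 110 (y) x 135 (z) mm, 0.1 kg, standing loose in the jig's slot at jig y -117 to -112, its axes along the jig's; 75 mm of it stand above the plates. Origin: centre of its lower edge; top edge 135 mm above it
- bin: open blue plastic bin, fixed, 110 (x) x 170 (y) outside, walls 4 mm thick and 75 mm high (40 mm at the low front, -y), floor 4 mm. Origin: centre of its underside; z up. The panel fits in with its 110 mm width along the bin's y; let go, it leans on a side wall
- catch (a joint): m; how far the catch's push button is pressed in: 0 = out, nose in the notch of the bar, arm locked; 0.0065 = fully in. The arm comes free at about 0.0045. A light spring (2 to 4 N) pushes it back; once the arm is out the nose rides on the bar and the button stays about 0.0045 in
- catch_button (a point): centre of the flat top of the catch's round push button, 22 mm across, facing up, on the tube (jig x 0, y +94, z 143 when out, 10 mm proud of its steel bush). Press it straight down 6.5 mm, fully in (about 4 N). A spring then kicks the bar 10 to 16 mm out and the nose rides on the bar, so the button can be let go
- stop_arm (a joint): m; how far the stop arm (steel bar 20 x 20) is out of the tube towards jig -y, over the slot: 0 home, 0.125 end. Equals the scale reading at the mouth. Locked: 2 mm of play. Free: about 2 N of drag, stays where left. Marks: short ticks each 10 mm, long black rings round the bar at 50 and 100, hidden in the tube till they reach its mouth. A panel in the slot blocks it after about 25 mm
- stop_grip (a point): head on the end of the stop arm: upright black grip 20 (x) x 24 (y) x 54 (z) mm, flat sides, on a steel block. This point lies on the grip's axis, 23 mm below its top and 31 above its foot; axes as the jig's. At jig (0, -6, 141) with the arm home; moves to jig -y as the arm extends. Best pinched from above across x
- tube_mouth (a point): top middle of the tube's mouth edge (jig 0, +10, 112), where the scale is read
- drill: cordless drill standing on its battery, 210 mm tall; leave alone. Origin: under the battery
- tin: open steel tin, 72 mm across, 70 high; leave alone. Origin: centre of its underside
- driver: screwdriver lying on the bench; leave alone
- square: try square, wooden stock 130 mm, steel blade 190 mm, lying flat; leave alone
Not all that is in view belongs to the job. Of the things shaped like the panel, the plywood one is meant.

How it is judged (in metres and radians):
On the way, in this order (a step that is already met when the one before it is completed fails the run):
1. the panel is lifted upright clear of the slot plates, the stop arm still locked (z of panel in the frame of jig above 0.08 m and angle between panel's own z axis and vertical below 0.5 rad and value of joint stop_arm below 0.005 m), for 0.1 s.
2. the panel stands in the bin, let go (z of panel in the frame of bin below 0.03 m and x of panel in the frame of bin between -0.055 and 0.055 m and y of panel in the frame of bin between -0.045 and 0.045 m and contact force between the fingers and panel below 0.1 N and linear speed of panel below 0.05 m/s), for 0.2 s.
3. the catch is pressed and the arm is off its notch (value of joint catch above 0.003 m and value of joint stop_arm above 0.005 m), for 0.04 s.
At the end, for the whole second after the job is handed in: The stop arm reads 100 mm (within 3 mm) and stands still while the gripper still grips its upright grip (over 3 N, grasp point within 35 mm of the middle of the grip); the panel stands or leans in the bin with its lower edge on the floor of the bin, at rest and let go (value of joint stop_arm between 0.097 and 0.103 m and velocity of joint stop_arm between -0.005 and 0.005 m/s and contact force between the fingers and stop_arm above 3 N and distance between the grasp point and stop_grip below 0.035 m and z of panel in the frame of bin below 0.03 m and x of panel in the frame of bin between -0.055 and 0.055 m and y of panel in the frame of bin between -0.045 and 0.045 m and angle between panel's own z axis and vertical below 1.1 rad and linear speed of panel below 0.02 m/s); the arm keeps its last pose, push and grip.
It fails at once if a thing on the bench that is not part of the job is pushed 30 mm or more (distance of any of drill, tin, driver, square from where it was at the start of the episode above 0.03 m).
It also fails if it takes over 61 s, if anything falls off the work surface, if the arm or the gripper's body presses on something with over 40 N, if the wrist force passes 120 N, or if a joint passes its speed limit or range.

### The arm

A 6-joint arm with a two-finger parallel gripper is mounted at the origin on the work surface. World frame = base frame: x ahead of the robot, y to its left, z up, the work surface at z = 0. Lengths are in mm, angles in rad, forces in N, time in s.
With the tool pointing down it reaches from about 350 to 975 mm from the base axis. Payload 4.9 kg.
Tool frame: the origin (TCP) lies at the very end of the fingers, on their centre line; the grasp point (between the pads) lies robot.grasp_offset behind it (robot.grasp_offset is the distance from the TCP to the grasp point, in mm); z points along the fingers, y is the line along which they close (so a half turn about z gives the same grasp; the last joint's range is limited). The gripper opens to 85 mm and grips with 20 to 120 N. Pads are 22 mm wide; open, the fingers measure 114 mm over their backs; the gripper's body (76 mm by 85 mm) begins 54 mm behind the grasp point. The pads swing forward as they close: fully open they stand 13 mm farther back than shut.
Start: joints at [1.085, 0.053, 1.613, -0, 1.476, -0.119], TCP at [224.132, 583.409, 231.304] pointing down, gripper open.
Joint ranges: [-3.01, 3.01], [-1.01, 2.22], [0.06, 2.58], [-1.02, 4.17], [0.09, 2.62], [-3.14, 3.14]. Speed limits (rad/s): [2.57, 2.57, 3.14, 3.14, 3.14, 3.14].

### API

Orientations are given as a 3x3 rotation matrix whose columns are the frame's x, y, z axes.
In Python, from workcell import status, camera, calibration, job, robot gives the robot as it stands.
- The arm moves only by the shell command python3 -m inch 'ROWS' [OPENING] [FORCE]. ROWS is JSON, a list of rows, each a list of 2 entries, a list of its own where there are three numbers: the shift along the tool's x, y, z each as a share of 25 cm, from -1 to 1, then the turn about the tool's z as a share of 180 degrees, from -1 to 1. A call has 1 to 8 rows; each row shifts and turns the commanded pose from where the row before left it, along the tool's axes as they then stand; what a row does not reach is not made up. A row lasts 1/8 s, in which the tool goes at most 62.5 mm and 10.7 degrees, less where a joint would pass 70% of its speed; a pose out of reach is approached as far as the arm can. A call with a number of a shift or a turn outside -1 to 1 is refused whole. A call with a gripper value outside its range is refused whole. OPENING is the opening in per cent of the stroke, from 0 (shut) to 100 (fully open), set as the call begins (- or left out, the last holds). The fingers move at their own pace and stop on an object; FORCE is the grip in N (left out, the last holds). Time passes only in rows, so rows that do not move let the fingers close. It gives the time, the measured TCP pose, the force, the opening and the grip force at its end, in the units of the state.
- status.state(): the state, without advancing time (a new reading comes with each control period).
- camera(name): name is "scene" or "top"; returns (picture, depth): 400x640x3 uint8, blue, green, red; 400x640 float32, mm along the optical axis (not along the pixel's ray), 0 where there is no reading.
- calibration(name): a dict with "fx", "fy", "cx", "cy" (pixels), "dist_coeffs" ([k1, k2, p1, p2, k3] as OpenCV has them; the pictures are not rectified), "R" (3x3) and "t" (3): a world point X has camera coordinates R X + t. Camera axes: x right, y down, z forward; pixel columns grow to the right and rows downward; lengths in mm; the calibration is good to about 2 mm. A picture is of the moment at which its call begins. calibration takes no time and is no camera call.
- job.close_job(): hands the job in; it is judged then, once.
The state is a dict: "clock": time; "q": joint angles; "qvel": joint speeds; "joint_efforts": joint torques, N m; "eef_pos": TCP position; "eef_rot": TCP orientation; "force": force on the tool from outside, world axes, zero at the start; "ft_torque": the same for the moment, N m; "grip_width": finger opening in mm; "finger_force": force on a finger pad.
Only numpy, scipy, OpenCV 4.12 (cv2) and the standard library are available. Lean on these libraries where they do the work, as an engineer would, in place of code of your own. Each camera call takes 0.05 s, during which the arm holds its last target. There are 200 camera calls.

## Working session

There is one attempt and no reset: what is moved stays moved. The work goes in short steps, Python scripts to look and compute and a shell command to move; the robot and the scene stay as the last step left them, time stands still between calls to the robot, and variables do not carry over. Pictures are saved under pics/ and viewed, at most 10 in all, crops included, and the job is handed in when it is done.

```bash
ls; mkdir -p pics; python3 - <<'E'
from workcell import status,camera,calibration,robot
import cv2,numpy as np
print(robot.grasp_offset)
s=status.state();print({k:np.round(v,3).tolist() for k,v in s.items()})
for n in("scene","top"):
    p,d=camera(n);cv2.imwrite(f"pics/{n}0.png",p);np.savez(f"{n}0.npz",p=p,d=d)
    c=calibration(n);print(n,{k:np.round(v,3).tolist() for k,v in c.items()})
E
```

```text
pics
18.700000000000003
{'clock': 0.0, 'q': [1.085, 0.053, 1.614, 0.0, 1.476, -0.119], 'qvel': [-0.002, -0.0, -0.001, 0.001, 0.0, -0.0], 'joint_efforts': [0.001, -39.369, -37.018, -0.0, 0.007, 0.0], 'eef_pos': [223.84, 582.854, 230.036], 'eef_rot': [[-0.933, 0.359, -0.001], [0.359, 0.933, -0.002], [0.0, -0.002, -1.0]], 'force': [-0.931, -0.387, 0.471], 'ft_torque': [0.028, -0.004, 0.021], 'finger_force': 0.0, 'grip_width': 85.661}
scene {'fx': 433.346, 'fy': 433.346, 'cx': 318.671, 'cy': 203.839, 'dist_coeffs': [-0.057, 0.0, 0.0, 0.0, 0.0], 'R': [[0.302, 0.953, -0.004], [0.727, -0.233, -0.646], [-0.616, 0.192, -0.764]], 't': [-17.478, -326.236, 1667.407]}
top {'fx': 488.625, 'fy': 488.625, 'cx': 320.561, 'cy': 199.431, 'dist_coeffs': [-0.066, 0.0, 0.0, 0.0, 0.0], 'R': [[-0.007, -1.0, 0.005], [-0.988, 0.006, -0.151], [0.151, -0.006, -0.988]], 't': [-164.218, 504.104, 1794.891]}
```

View pics/scene0.png

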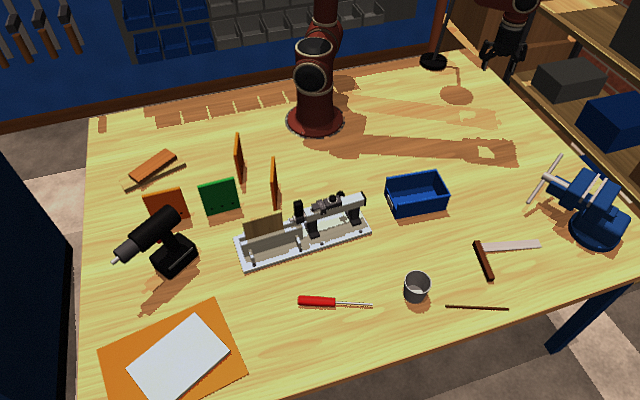

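View pics/top0.png

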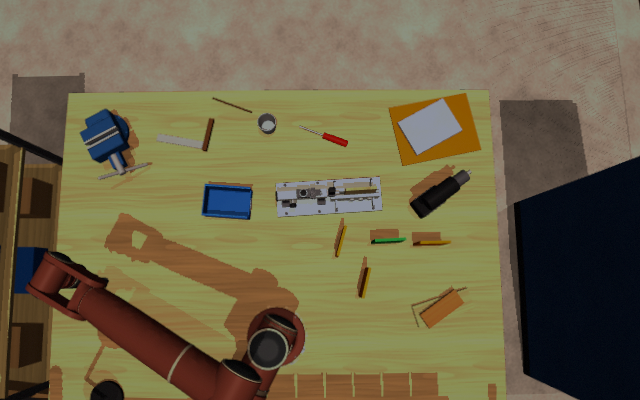

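The things that could be taken for the panel are:
- the plywood board in the jig slot, scene (263,225), top (360,189)
- orange boards at scene (239,157), (274,182) and (166,203)
- the green board at scene (219,196)

I choose the plain plywood board in the slot and check it in a crop.

```bash
cat > h.py <<'E'
import numpy as np,cv2
from workcell import calibration
def K(c): return np.array([[c["fx"],0,c["cx"]],[0,c["fy"],c["cy"]],[0,0,1.]])
def ray(n,uv):
    c=calibration(n);R=np.array(c["R"]);t=np.array(c["t"])
    u=cv2.undistortPoints(np.array(uv,float).reshape(-1,1,2),K(c),np.array(c["dist_coeffs"])).reshape(-1,2)
    return -R.T@t,np.c_[u,np.ones(len(u))]@R
def onz(n,uv,z):
    o,d=ray(n,uv);return o+d*((z-o[2])/d[:,2])[:,None]
def proj(n,X):
    c=calibration(n);return cv2.projectPoints(np.array(X,float).reshape(-1,1,3),cv2.Rodrigues(np.array(c["R"]))[0],np.array(c["t"],float),K(c),np.array(c["dist_coeffs"]))[0].reshape(-1,2)
E
python3 - <<'E'
import numpy as np,cv2
from h import *
a=np.load("top0.npz")["p"];b=np.load("scene0.npz")["p"]
x=cv2.resize(a[165:230,190:395],None,fx=3.8,fy=3.8,interpolation=cv2.INTER_CUBIC)
y=cv2.resize(b[170:280,225:460],(779,340),interpolation=cv2.INTER_CUBIC)
cv2.imwrite("pics/crop.png",np.vstack([x,y]))if x.shape[1]==y.shape[1] else print(x.shape,y.shape)
# base-plate: low-saturation bright mask
for n,im,box in(("top",a,(265,165,395,230)),):
    h=cv2.cvtColor(im,cv2.COLOR_BGR2HSV);m=((h[...,1]<60)&(h[...,2]>110)).astype(np.uint8)
    z=np.zeros_like(m);z[box[1]:box[3],box[0]:box[2]]=m[box[1]:box[3],box[0]:box[2]]
    pts=np.argwhere(z)[:,::-1].astype(np.float32);r=cv2.minAreaRect(pts);q=cv2.boxPoints(r);print(r,q)
    w=onz(n,q,15);print(w.round(1),w.mean(0),np.linalg.norm(np.diff(w,axis=0),axis=1))
    m=((h[...,0]>100)&(h[...,0]<125)&(h[...,1]>120)).astype(np.uint8);z[:]=0;z[175:230,190:265]=m[175:230,190:265]
    q=cv2.boxPoints(cv2.minAreaRect(np.argwhere(z)[:,::-1].astype(np.float32)));print(q);w=onz(n,q,75);print(w.round(1),w.mean(0),np.linalg.norm(np.diff(w,axis=0),axis=1))
E
```

```text
((328.52728271484375, 196.43580627441406), (33.49713897705078, 105.16979217529297), 86.42366790771484) [[275.00006 183.     ]
 [379.96503 176.4397 ]
 [382.0545  209.87161]
 [277.08954 216.43192]]
[[ 571.3    5.9   15. ]
 [ 594.4 -396.3   15. ]
 [ 465.  -400.9   15. ]
 [ 442.6   -2.9   15. ]] [ 518.32699935 -198.56036162   15.        ] [402.88275926 129.4389598  398.66931513]
[[201.54115 214.96468]
 [203.98232 183.22939]
 [251.77644 186.90587]
 [249.33528 218.64116]]
[[442.6 269.8  75. ]
 [560.9 264.2  75. ]
 [545.9  86.4  75. ]
 [428.   93.7  75. ]] [494.33747473 178.51198811  75.        ] [118.5036425  178.45065017 118.08512509]
```

View pics/crop.png

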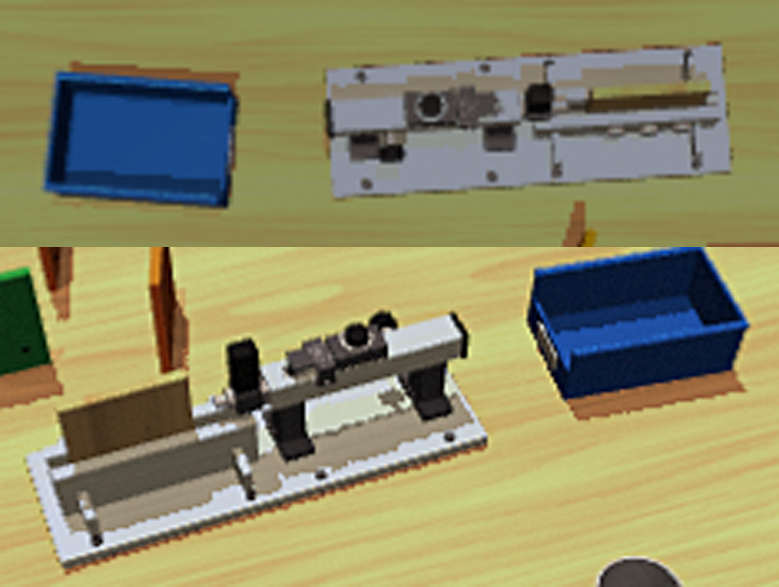

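The crop shows plain drilled plywood standing in the jig slot (top crop 650,95; scene crop 125,420), with the black grip at (540,98) and the button at (430,105). The bin's low front faces the jig. The choice holds. Next I check the jig pose against panel and button pixels.

```bash
cat >> h.py <<'E'
a=np.deg2rad(3.26);JO=np.array([518.3,-198.6]);JX=np.array([np.cos(a),np.sin(a)]);JY=np.array([-np.sin(a),np.cos(a)])
def jig(x,y,z): return np.r_[JO+x*JX+y*JY,z]
def go(xy,z,yaw):  # yaw (deg) wanted of tool y; turn first, then shares in the turned tool axes
    from workcell import status
    s=status.state();R=np.array(s["eef_rot"]);p=np.array(s["eef_pos"])
    cur=np.rad2deg(np.arctan2(R[1,1],R[0,1]));t=(cur-yaw+90)%180-90
    y=np.deg2rad(cur-t);Y=np.array([np.cos(y),np.sin(y),0]);Z=np.array([0,0,-1.]);X=np.cross(Y,Z)
    d=np.r_[xy,z]-p;print("clock",s["clock"],"pos",p.round(1),"turn share",round(t/180,4),"shift shares",[round(float(d@v)/250,4) for v in(X,Y,Z)],"now yaw",round(cur,2),"tilt",R[:,2].round(3))
E
python3 - <<'E'
from h import *
a=np.load("top0.npz");im=a["p"];d=a["d"]
print("panel top pred",proj("top",[jig(0,-170,150),jig(0,-60,150)]).round(1),"btn",proj("top",jig(0,94,143)).round(1),"grip",proj("top",jig(0,-6,164)).round(1))
print("panel scene pred",proj("scene",[jig(0,-170,150),jig(0,-60,150)]).round(1),"btn",proj("scene",jig(0,94,143)).round(1),"grip",proj("scene",jig(0,-6,164)).round(1))
h=cv2.cvtColor(im,cv2.COLOR_BGR2HSV);m=(h[...,0]>18)&(h[...,0]<32)&(h[...,1]>90)&(d>0)
z=np.zeros_like(m);z[180:200,335:380]=1;m&=z
print("depth panel",np.percentile(d[m],[5,25,50]),m.sum());r=cv2.minAreaRect(np.argwhere(m)[:,::-1].astype(np.float32));print(r)
for v in range(183,196):print(v,[int(x) for x in d[v,345:375:6]],im[v,360])
go(jig(0,-115,0)[:2],150,3.26)
E
```

```text
panel top pred [[377.4 187.4]
 [346.4 189.3]] btn [[303.  192.3]] grip [[331.3 189.5]]
panel scene pred [[240.3 221.3]
 [279.5 209.9]] btn [[331.8 196.3]] grip [[298.  201.2]]
depth panel [1721.59916992 1725.3117981  1728.15612793] 88
((359.8034973144531, 188.52621459960938), (4.691812038421631, 32.51227569580078), 82.40535736083984)
183 [1871, 1868, 1870, 1863, 1878] [105 122 131]
184 [1861, 1865, 1875, 1864, 1868] [107 124 133]
185 [1871, 1858, 1867, 1869, 1857] [108 126 135]
186 [1867, 1869, 1867, 1868, 1802] [105 122 132]
187 [1869, 1873, 1723, 1731, 1724] [ 88 137 142]
188 [1803, 1728, 1721, 1730, 1724] [ 78 138 142]
189 [1754, 1729, 1728, 1724, 1724] [ 76 135 138]
190 [1754, 1719, 1730, 1735, 1750] [26 46 62]
191 [1764, 1744, 1761, 1766, 1769] [25 46 61]
192 [1766, 1759, 1770, 1780, 1785] [24 46 61]
193 [1781, 1781, 1800, 1815, 1799] [47 60 70]
194 [1805, 1808, 1804, 1795, 1804] [145 147 141]
195 [1803, 1802, 1796, 1808, 1790] [160 147 141]
clock 0.1 pos [223.9 582.9 230.2] turn share 0.3651 shift shares [-3.648, 0.9981, 0.3207] now yaw 68.99 tilt [-0.001 -0.002 -1.   ]
```

```bash
python3 -m inch '[[[0,0,0],0.0522],[[0,0,0],0.0522],[[0,0,0],0.0522],[[0,0,0],0.0522],[[0,0,0],0.0522],[[0,0,0],0.0521],[[0,0,0],0.052]]' 100 30 >/dev/null
python3 -m inch '[[[-0.22,0.06,0],0],[[-0.22,0.06,0],0],[[-0.22,0.06,0],0],[[-0.22,0.06,0],0],[[-0.22,0.06,0],0],[[-0.22,0.06,0],0],[[-0.22,0.06,0],0],[[-0.22,0.06,0],0]]' >/dev/null
python3 -m inch '[[[-0.22,0.06,0],0],[[-0.22,0.06,0],0],[[-0.22,0.06,0],0],[[-0.22,0.06,0],0],[[-0.22,0.06,0],0],[[-0.22,0.06,0],0],[[-0.22,0.06,0],0],[[0,0,0],0]]'
python3 -c "
from h import *
go(jig(0,-112,0)[:2],103,3.26)"
```

```text
clock: 2.98
eef_pos: [495.7, -230.4, 230.1]
eef_rot: [[-0.053, 0.999, -0.002], [0.999, 0.053, 0.001], [0.001, -0.002, -1.0]]
force: [-0.7, 0.4, -0.2]
grip_width: 85.3
finger_force: 0.0
clock 2.975 pos [ 495.7 -230.4  230.1] turn share -0.0013 shift shares [-0.3262, 0.0973, 0.5083] now yaw 3.03 tilt [-0.002  0.001 -1.   ]
```

```bash
python3 -m inch '[[[-0.163,0.0487,0],-0.0013],[[-0.163,0.0487,0],0],[[0,0,0.17],0],[[0,0,0.17],0],[[0,0,0.168],0],[[0,0,0],0],[[0,0,0],0]]'
python3 - <<'E'
from h import *
from workcell import camera
go(jig(0,-112,0)[:2],103,3.26)
p,d=camera("top");x=cv2.resize(p[150:240,290:410],None,fx=5,fy=5,interpolation=cv2.INTER_CUBIC)
q,d=camera("scene");y=cv2.resize(q[130:280,200:350],(600,600)[:2],interpolation=cv2.INTER_CUBIC)[:,:]
y=cv2.resize(q[130:270,200:350],None,fx=4,fy=4,interpolation=cv2.INTER_CUBIC)
cv2.imwrite("pics/g1.png",cv2.resize(np.hstack([cv2.resize(x,(600,450)),cv2.resize(y,(480,450))]),(800,333)))
E
```

```text
clock: 3.85
eef_pos: [525.7, -307.4, 106.0]
eef_rot: [[-0.062, 0.998, 0.002], [0.998, 0.062, -0.001], [-0.001, 0.002, -1.0]]
force: [0.9, -0.7, 1.4]
grip_width: 85.5
finger_force: 0.0
clock 3.85 pos [ 525.7 -307.4  106. ] turn share 0.0015 shift shares [-0.0119, -0.0047, 0.0122] now yaw 3.53 tilt [ 0.002 -0.001 -1.   ]
```

View pics/g1.png

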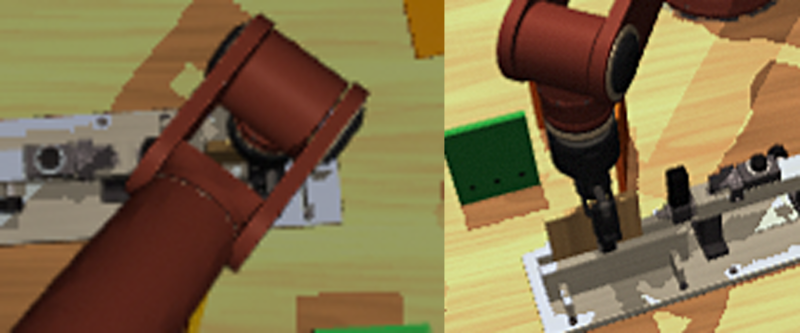

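The fingers straddle the plywood near its middle (scene crop finger at 600,215; panel spans 548–640). I close on it and check the side force.

```bash
python3 -m inch '[[[0,0,0],0],[[0,0,0],0],[[0,0,0],0],[[0,0,0],0],[[0,0,0],0],[[0,0,0],0],[[0,0,0],0],[[0,0,0],0]]' 0 30
```

```text
clock: 4.95
eef_pos: [524.9, -307.4, 104.3]
eef_rot: [[-0.061, 0.998, 0.0], [0.998, 0.061, -0.0], [-0.0, 0.0, -1.0]]
force: [0.1, 0.3, -0.8]
grip_width: 9.4
finger_force: 31.2
```

```bash
python3 -m inch '[[[0,0,-0.05],0],[[0,0,-0.09],0],[[0,0,-0.12],0],[[0,0,-0.12],0],[[0,0,-0.12],0],[[0,0,-0.12],0],[[0,0,-0.12],0],[[0,0,0],0]]'
python3 -c "
from h import *
b=np.deg2rad(-4.7)
go(np.array([499,184])+30*np.array([np.cos(b),np.sin(b)]),270,-4.7)
go(np.array([499,184])+30*np.array([np.cos(b),np.sin(b)]),97,-4.7)"
```

```text
clock: 5.95
eef_pos: [525.8, -308.1, 293.3]
eef_rot: [[-0.061, 0.998, 0.005], [0.998, 0.061, -0.004], [-0.004, 0.004, -1.0]]
force: [0.5, 1.1, -2.3]
grip_width: 9.8
finger_force: 31.1
clock 5.95 pos [ 525.8 -308.1  293.3] turn share 0.0456 shift shares [1.9532, -0.1482, 0.0931] now yaw 3.5 tilt [ 0.005 -0.004 -1.   ]
clock 5.95 pos [ 525.8 -308.1  293.3] turn share 0.0456 shift shares [1.9532, -0.1482, 0.7851] now yaw 3.5 tilt [ 0.005 -0.004 -1.   ]
```

```bash
python3 -m inch '[[[0,0,0],0.0456],[[0.12,-0.009,0],0],[[0.2,-0.015,0],0],[[0.2,-0.015,0],0],[[0.2,-0.015,0],0],[[0.2,-0.015,0],0],[[0.2,-0.015,0],0],[[0.2,-0.015,0],0]]' >/dev/null
python3 -m inch '[[[0.2,-0.015,0],0],[[0.2,-0.015,0],0],[[0.15,-0.011,0],0],[[0.08,-0.006,0],0],[[0,0,0],0],[[0,0,0],0]]'
python3 - <<'E'
from h import *
from workcell import camera
b=np.deg2rad(-4.7)
go(np.array([499,184])+30*np.array([np.cos(b),np.sin(b)]),97,-4.7)
q,d=camera("scene");y=cv2.resize(q[60:230,330:490],None,fx=3.4,fy=3.4,interpolation=cv2.INTER_CUBIC)
p,d=camera("top");x=cv2.resize(p[150:240,190:270],None,fx=3,fy=3);y[:x.shape[0],:x.shape[1]]=x
cv2.imwrite("pics/b1.png",y)
E
```

```text
clock: 7.7
eef_pos: [528.5, 180.5, 288.7]
eef_rot: [[0.083, 0.997, -0.001], [0.997, -0.083, -0.001], [-0.001, -0.001, -1.0]]
force: [-0.0, 1.2, -1.5]
grip_width: 9.5
finger_force: 31.0
clock 7.7 pos [528.5 180.5 288.7] turn share -0.0004 shift shares [0.0043, 0.0013, 0.767] now yaw -4.76 tilt [-0.001 -0.001 -1.   ]
```

View pics/b1.png

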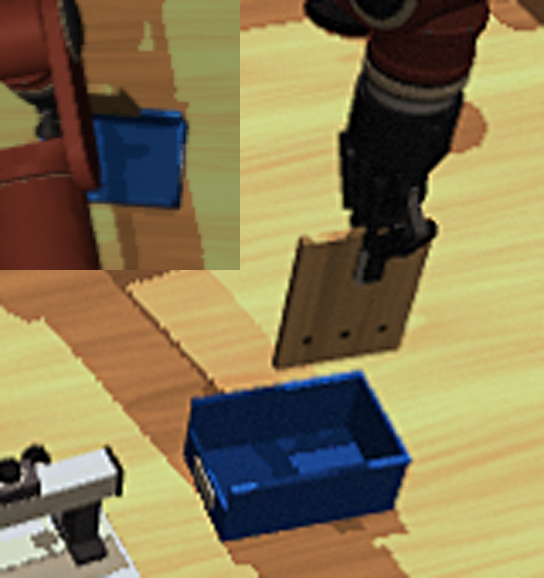

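The panel hangs upright in the gripper above the bin (bin rim at crop 190–410, 375–540). I lower it.

```bash
python3 -m inch '[[[0.002,0.0,0.13],0],[[0,0,0.15],0],[[0,0,0.15],0],[[0,0,0.15],0],[[0,0,0.12],0],[[0,0,0.05],0],[[0,0,0.015],0],[[0,0,0],0]]'
```

```text
clock: 8.8
eef_pos: [529.5, 181.9, 99.3]
eef_rot: [[0.082, 0.997, 0.002], [0.997, -0.082, 0.0], [0.001, 0.002, -1.0]]
force: [-0.2, 0.7, -1.7]
grip_width: 9.8
finger_force: 31.0
```

```bash
python3 -m inch '[[[0,0,0.006],0],[[0,0,0.006],0],[[0,0,0.004],0],[[0,0,0],0],[[0,0,0],0]]'
```

```text
clock: 9.43
eef_pos: [528.5, 182.0, 94.0]
eef_rot: [[0.082, 0.997, -0.0], [0.997, -0.082, -0.0], [-0.0, -0.0, -1.0]]
force: [-0.2, 0.2, -0.8]
grip_width: 9.8
finger_force: 31.0
```

```bash
python3 -m inch '[[[0,0,0],0],[[0,0,0],0],[[0,0,0],0],[[0,0,0],0],[[0,0,0],0],[[0,0,0],0],[[0,0,0],0],[[0,0,0],0]]' 100 30
python3 -m inch '[[[0,0,-0.06],0],[[0,0,-0.12],0],[[0,0,-0.2],0],[[0,0,-0.2],0],[[0,0,-0.1],0],[[0,0,0],0]]'
python3 - <<'E'
from h import *
from workcell import camera
go(jig(0,94,0)[:2],160,3.26)
q,d=camera("scene");y=cv2.resize(q[60:230,330:490],None,fx=3.4,fy=3.4,interpolation=cv2.INTER_CUBIC)
cv2.imwrite("pics/b2.png",y)
E
```

```text
clock: 10.42
eef_pos: [528.6, 182.0, 94.0]
eef_rot: [[0.082, 0.997, 0.0], [0.997, -0.082, 0.0], [0.0, 0.0, -1.0]]
force: [0.1, -0.5, -0.2]
grip_width: 85.3
finger_force: 0.0
clock: 11.18
eef_pos: [530.1, 182.3, 268.3]
eef_rot: [[0.082, 0.997, 0.007], [0.997, -0.082, 0.001], [0.002, 0.007, -1.0]]
force: [0.0, 0.7, -0.4]
grip_width: 85.6
finger_force: 0.0
clock 11.175 pos [530.1 182.3 268.3] turn share -0.0443 shift shares [-1.1426, -0.1337, 0.4332] now yaw -4.71 tilt [ 0.007  0.001 -1.   ]
```

View pics/b2.png

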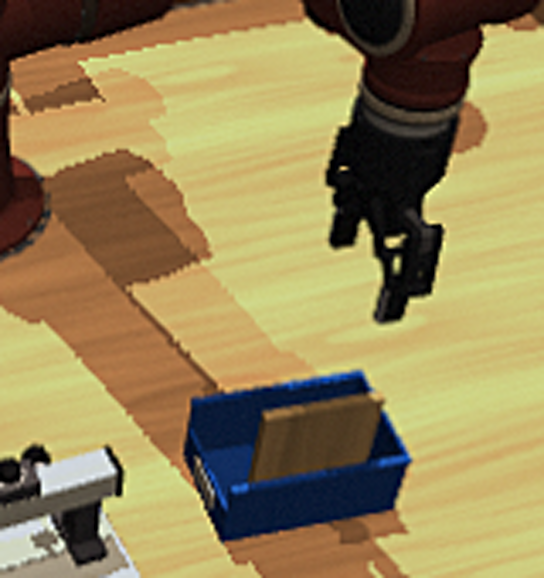

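The panel stands in the bin leaning on its far side wall (crop 250–380, 395–480), released. Next is the button, with the fingers shut.

```bash
python3 -m inch '[[[0,0,0],-0.0443],[[-0.19,-0.022,0.02],0],[[-0.19,-0.022,0.02],0],[[-0.19,-0.022,0.02],0],[[-0.19,-0.022,0.02],0],[[-0.19,-0.023,0.08],0],[[-0.19,-0.023,0.12],0],[[0,0,0.08],0]]' 0 30 >/dev/null
python3 -m inch '[[[0,0,0],0],[[0,0,0],0],[[0,0,0],0]]'
python3 -c "
from h import *
go(jig(0,94,0)[:2],145,3.26)"
```

```text
clock: 12.6
eef_pos: [512.2, -103.7, 175.4]
eef_rot: [[-0.059, 0.998, 0.002], [0.998, 0.059, -0.001], [-0.001, 0.002, -1.0]]
force: [0.0, 0.2, 1.0]
grip_width: 0.1
finger_force: 0.0
clock 12.6 pos [ 512.2 -103.7  175.4] turn share 0.0006 shift shares [-0.0044, 0.0028, 0.1214] now yaw 3.36 tilt [ 0.002 -0.001 -1.   ]
```

```bash
python3 -m inch '[[[-0.0044,0.0028,0.05],0],[[0,0,0.04],0],[[0,0,0.03],0],[[0,0,0.01],0],[[0,0,0.01],0],[[0,0,0],0],[[0,0,0],0]]'
```

```text
clock: 13.48
eef_pos: [512.3, -105.7, 139.0]
eef_rot: [[-0.057, 0.998, 0.001], [0.998, 0.057, -0.0], [-0.0, 0.001, -1.0]]
force: [0.4, -0.2, 0.5]
grip_width: -0.3
finger_force: 0.0
```

```bash
python3 -m inch '[[[0,0,0.01],0],[[0,0,0],0],[[0,0,0],0]]'; python3 -m inch '[[[0,0,0.006],0],[[0,0,0],0],[[0,0,0],0]]'
```

```text
clock: 13.85
eef_pos: [512.4, -105.7, 136.9]
eef_rot: [[-0.057, 0.998, 0.001], [0.998, 0.057, -0.0], [-0.0, 0.001, -1.0]]
force: [-0.5, 1.0, 3.4]
grip_width: -0.2
finger_force: 1.6
clock: 14.22
eef_pos: [512.5, -105.7, 136.5]
eef_rot: [[-0.057, 0.998, 0.001], [0.998, 0.057, -0.0], [-0.001, 0.001, -1.0]]
force: [-3.7, 0.4, 8.6]
grip_width: -0.2
finger_force: 4.4
```

```bash
python3 -m inch '[[[0,0,0.006],0],[[0,0,0],0],[[0,0,-0.05],0],[[0,0,-0.1],0],[[0,0,-0.1],0],[[0.2,0,-0.04],0],[[0.2,0,0],0],[[0,0,0],0]]' 100 30
python3 - <<'E'
from h import *
from workcell import camera
p,d=camera("top");x=cv2.resize(p[170:220,260:390],(780,300),interpolation=cv2.INTER_CUBIC)
q,d=camera("scene");y=cv2.resize(q[180:245,250:380],(780,300)[:2],interpolation=cv2.INTER_CUBIC)
cv2.imwrite("pics/k1.png",np.vstack([x,y]))
for s in(0,-13):print(s,proj("top",jig(0,-6+s,164)),proj("scene",jig(0,-6+s,164)))
E
```

```text
clock: 15.22
eef_pos: [505.9, -3.3, 206.2]
eef_rot: [[-0.061, 0.998, -0.0], [0.998, 0.061, 0.0], [0.0, -0.0, -1.0]]
force: [-0.1, -1.0, -0.3]
grip_width: 85.0
finger_force: 0.0
0 [[331.26829093 189.54696301]] [[297.99985669 201.17507487]]
-13 [[334.96767965 189.31665033]] [[293.4898179 202.4783312]]
```

View pics/k1.png

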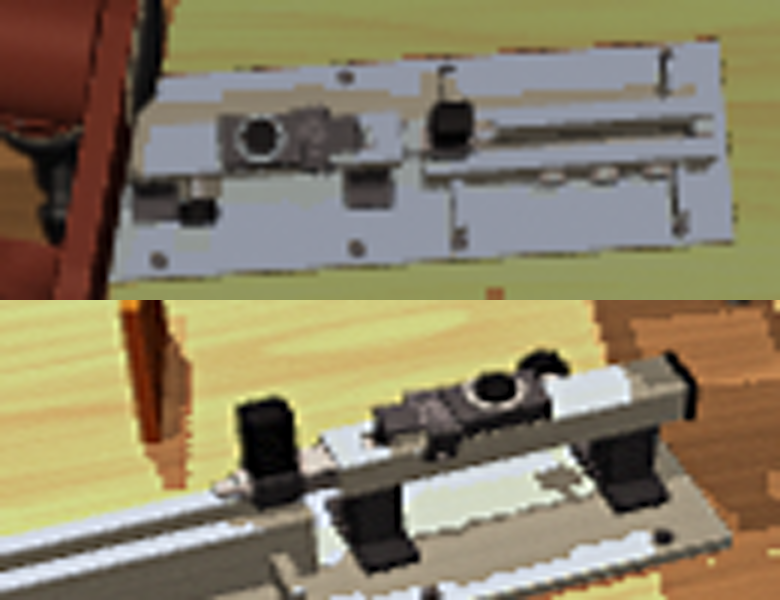

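The button stayed in and the arm has moved: the grip is now at top (335.3,189.7), scene (294.5,202.3), i.e. about 13 mm out. Next I go to the grip.

```bash
python3 -c "
from h import *
go(jig(0,-19,0)[:2],122,3.26)"
```

```text
clock 15.325 pos [506.2  -5.6 206. ] turn share 0.0004 shift shares [-0.8497, 0.0044, 0.3359] now yaw 3.33 tilt [-0. -0. -1.]
```

```bash
python3 -m inch '[[[-0.2,0,0],0],[[-0.22,0.0022,0],0],[[-0.22,0.0022,0],0],[[-0.21,0,0],0],[[0,0,0.1],0],[[0,0,0.15],0],[[0,0,0.086],0],[[0,0,0],0]]' >/dev/null
python3 -m inch '[[[0,0,0],0],[[0,0,0],0]]'
python3 -c "
from h import *
go(jig(0,-19,0)[:2],122,3.26)"
```

```text
clock: 16.58
eef_pos: [520.5, -218.6, 123.8]
eef_rot: [[-0.057, 0.998, 0.002], [0.998, 0.057, -0.001], [-0.002, 0.002, -1.0]]
force: [-0.8, -1.0, 0.3]
grip_width: 85.6
finger_force: 0.0
clock 16.575 pos [ 520.5 -218.6  123.8] turn share -0.0001 shift shares [0.0043, -0.0041, 0.0072] now yaw 3.25 tilt [ 0.002 -0.001 -1.   ]
```

```bash
python3 -m inch '[[[0.0043,-0.0041,0],0],[[0,0,0],0],[[0,0,0],0],[[0,0,0],0],[[0,0,0],0],[[0,0,0],0],[[0,0,0],0],[[0,0,0],0]]' 0 60
```

```text
clock: 17.58
eef_pos: [521.1, -216.6, 122.6]
eef_rot: [[-0.057, 0.998, 0.006], [0.998, 0.057, -0.0], [-0.001, 0.006, -1.0]]
force: [11.2, 0.2, -4.6]
grip_width: 19.2
finger_force: 60.2
```

```bash
python3 -m inch '[[[0,0.006,0],0],[[-0.03,0,0],0],[[-0.06,0,0],0],[[-0.08,0,0],0],[[-0.08,0,0],0],[[-0.06,0,0],0],[[-0.03,0,0],0],[[0,0,0],0]]'
python3 - <<'E'
from h import *
from workcell import status
s=status.state();print("jig y",(s["eef_pos"][:2]-JO)@JY,"jig x",(s["eef_pos"][:2]-JO)@JX)
E
```

```text
clock: 18.58
eef_pos: [526.0, -302.1, 122.6]
eef_rot: [[-0.057, 0.998, 0.003], [0.998, 0.057, -0.001], [-0.001, 0.003, -1.0]]
force: [5.1, -0.5, 0.2]
grip_width: 19.3
finger_force: 60.8
jig y -103.77340343467922 jig x 1.7820846621736581
```

```bash
python3 -m inch '[[[-0.03,0.002,0],0],[[-0.04,0,0],0],[[-0.02,0,0],0],[[0,0,0],0],[[0,0,0],0]]' | egrep 'pos|force'
python3 -m inch '[[[-0.008,0,0],0],[[0,0,0],0],[[0,0,0],0]]'| egrep 'pos|force'
python3 -m inch '[[[-0.008,0,0],0],[[0,0,0],0],[[0,0,0],0]]'| egrep 'pos|force'
```

```text
eef_pos: [527.2, -324.1, 122.6]
force: [4.4, 1.7, 2.6]
finger_force: 61.1
eef_pos: [527.3, -325.5, 122.5]
force: [4.1, 3.1, 3.2]
finger_force: 61.4
eef_pos: [527.4, -327.4, 122.5]
force: [3.5, 3.7, 3.9]
finger_force: 61.4
```

```bash
for i in 1; do python3 -m inch '[[[-0.008,0,0],0],[[0,0,0],0],[[0,0,0],0]]'| egrep 'pos|^force'
python3 -m inch '[[[-0.008,0,0],0],[[0,0,0],0],[[0,0,0],0]]'| egrep 'pos|^force'; python3 -m inch '[[[-0.004,0,0],0],[[0,0,0],0],[[0,0,0],0]]'| egrep 'pos|^force';done
```

```text
eef_pos: [527.5, -328.1, 122.6]
force: [2.0, 8.9, 6.2]
eef_pos: [527.4, -328.1, 122.5]
force: [0.3, 16.0, 8.4]
eef_pos: [527.4, -328.1, 122.5]
force: [-0.3, 19.8, 10.5]
```

```bash
python3 -m inch '[[[0.03,0,0],0],[[0.04,0,0],0],[[0.04,0,0],0],[[0.01,0,0],0],[[0,0,0],0],[[0,0,0],0]]'| egrep 'pos|force'
python3 -m inch '[[[0,0,0],0],[[0,0,0],0],[[0,0,0],0]]'| egrep 'clock|pos|force'
```

```text
eef_pos: [526.1, -304.0, 122.6]
force: [5.3, -1.6, 1.5]
finger_force: 61.0
clock: 22.2
eef_pos: [526.1, -303.9, 122.6]
force: [4.7, -1.3, 2.0]
finger_force: 61.0
```

```bash
python3 -m inch '[[[0.003,0,0],0],[[0,0,0],0],[[0,0,0],0],[[0,0,0],0]]'| egrep 'clock|pos|force'
python3 - <<'E'
from h import *
from workcell import camera
q,d=camera("scene");y=cv2.resize(q[165:265,220:460],(780,325),interpolation=cv2.INTER_CUBIC)
z=cv2.resize(q[195:230,270:340],(500,250),interpolation=cv2.INTER_CUBIC)
im=np.zeros((575,780,3),np.uint8);im[:325]=y;im[325:,:500]=z
cv2.imwrite("pics/f.png",im);print("mouth",proj("scene",jig(0,10,112)))
E
```

```text
clock: 22.7
eef_pos: [526.1, -303.8, 122.6]
force: [5.3, -2.6, 0.8]
finger_force: 60.8
mouth [[304.09111686 211.57909814]]
```

View pics/f.png

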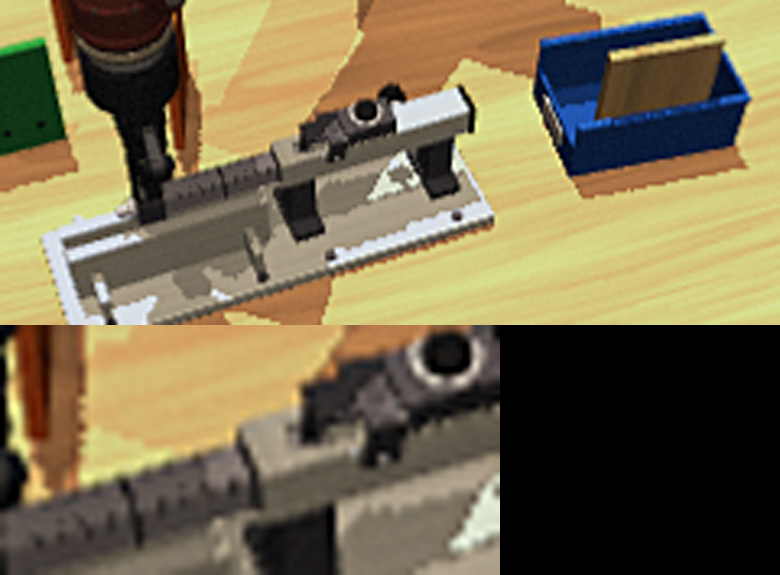

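The picture shows the 50 ring at lower crop (130,510) and the 100 ring at the tube's mouth (245,470). The panel is leaning in the bin. The end-stop reference puts the reading within 1 mm of 100, so I hand in.

```bash
python3 -c "
from workcell import job
print(job.close_job())"
```

```text
the job is handed in; nothing more can be done
None
```

The job is handed in: the panel is leaning in the blue bin, let go, and the stop arm is held still by its grip at about 100 mm (within roughly 1 mm by the end-stop reference), ready for you to tighten the clamp screw; the interface gave no verdict.

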